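Shelve the backup drives in array order

ROBOT

A 6-joint arm with a two-finger parallel gripper is mounted at the origin on the work surface. World frame = base frame: x ahead of the robot, y to its left, z up, the work surface at z = 0. Lengths are in mm, angles in rad, forces in N, time in s.
With the tool pointing down it reaches from about 350 to 875 mm from the base axis. Payload 4.2 kg.
Tool frame: the origin (TCP) lies midway between the tips of the shut fingers; the grasp point (between the pads) lies 19 mm behind it; z points along the fingers, y is the line along which they close (so a half turn about z gives the same grasp; the last joint's range is limited). The gripper opens to 85 mm and grips with 20 to 120 N. Pads are 22 mm wide; open, the fingers measure 114 mm over their backs; the gripper's body (76 mm by 85 mm) begins 54 mm behind the grasp point. The pads swing forward as they close: fully open they stand 13 mm farther back than shut.
Start: joints at [1.454, 0.385, 0.008, 0, -1.194, -0.259], TCP at [229.352, 581.375, 194.012] pointing down, gripper open.
Joint ranges: [-3.14, 3.14], [-1.21, 2.06], [-1.07, 1.41], [-3.16, 2.05], [-2.99, -0.16], [-3.1, 3.1]. Speed limits (rad/s): [2.79, 2.79, 3.14, 3.14, 3.14, 3.14].

INTERFACE

Orientations are given as a unit quaternion [x, y, z, w].
In Python, from bench import * gives the robot as it stands.
- The arm moves only by the tool drive_tool, never from a script. Its argument "plan" is a list that holds one entry, the list of rows, each a list of 5 numbers: the closure, from -1 (fully open) to 1 (shut), then the shift along the world's x, y, z in mm, then the turn about the world's z in degrees. A call has 1 to 20 rows; each row shifts and turns the commanded pose from where the row before left it; what a row does not reach is not made up. A row lasts 1/12 s, in which the tool goes at most 41.7 mm and 7.16 degrees, less where a joint would pass 70% of its speed; a pose out of reach is approached as far as the arm can. A call is refused whole if a number of a shift passes 41.7 or a number of a turn 7.16, either way. A call with a gripper value outside its range is refused whole. The fingers move at their own pace and stop on an object; the grip force is fixed at half the most. Time passes only in rows, so rows that do not move let the fingers close. It gives the time, the measured TCP pose, the force, the opening and the grip force at its end, in the units of the state.
- read_state(): the state, without advancing time (a new reading comes with each control period).
- get_image(name): name is "scene" or "side" or "wrist"; returns (picture, depth): 480x640x3 uint8, red, green, blue; 480x640 float32, mm along the optical axis (not along the pixel's ray), 0 where there is no reading.
- camera_model(name): a dict with "fx", "fy", "cx", "cy" (pixels), "R" (3x3) and "t" (3): a world point X has camera coordinates R X + t; the wrist camera has in their place "mount" (4x4, takes a point from camera to tool coordinates, whose origin is the TCP and whose axes are the flange's). Camera axes: x right, y down, z forward; pixel columns grow to the right and rows downward; lengths in mm; the calibration is good to about 2 mm. A picture is of the moment at which its call begins: read the wrist's pose just before it. camera_model takes no time and is no camera call.
- job_done(): hands the job in; it is judged then, once.
The state is a dict: "clock": time; "joints": joint angles; "joint_vel": joint speeds; "joint_efforts": joint torques, N m; "position": TCP position; "ee_rot": TCP orientation; "contact_force": force on the tool from outside, world axes, zero at the start; "wrist_torque": the same for the moment, N m; "gripper_width": finger opening in mm; "grasp_force": force on a finger pad.
Only numpy, scipy, OpenCV 4.12 (cv2) and the standard library are available. Lean on these libraries where they do the work, as an engineer would, in place of code of your own. Each camera call takes 0.05 s, during which the arm holds its last target. There are 200 camera calls.

TASK

The backup has finished: lift the four hard drives out of the row of docks and stand them in the storage rack, one to a slot, in the same left-to-right order in which they stand in the docks, because they form one array and must stay in bay order. Drives are sensitive to shock: lower each one gently onto the rack's base rather than letting it drop, and leave all four standing upright there.

Things in the scene. Friction and masses are not known exactly. Their poses are not given: they have to be found in the camera images.
- drive_a: bare 3.5-inch hard drive, silver, with a long paper strip on top, standing on its short end: 102 mm wide (x), 26 mm thick (y), 147 mm tall (z), about 450 g. Origin at the centre of its underside. It starts upright and loose in dock_a, sunk 42 mm in the slot with 105 mm showing, its x along the dock's x; it lifts straight out. Grip it across its thickness, near the top.
- drive_b: bare 3.5-inch hard drive, silver, with a dark line on top, standing on its short end: 102 mm wide (x), 26 mm thick (y), 147 mm tall (z), about 450 g. Origin at the centre of its underside. It starts upright and loose in dock_b, sunk 42 mm in the slot with 105 mm showing, its x along the dock's x; it lifts straight out. Grip it across its thickness, near the top.
- drive_c: bare 3.5-inch hard drive, black, with a short paper strip on top, standing on its short end: 102 mm wide (x), 26 mm thick (y), 147 mm tall (z), about 450 g. Origin at the centre of its underside. It starts upright and loose in dock_c, sunk 42 mm in the slot with 105 mm showing, its x along the dock's x; it lifts straight out. Grip it across its thickness, near the top.
- drive_d: bare 3.5-inch hard drive (slim), silver, plain on top, standing on its short end: 102 mm wide (x), 20 mm thick (y), 147 mm tall (z), about 450 g. Origin at the centre of its underside. It starts upright and loose in dock_d, sunk 42 mm in the slot with 105 mm showing, its x along the dock's x; it lifts straight out. Grip it across its thickness, near the top.
- dock_a: single-bay drive dock that holds drive_a at the start: fixed black box 124 mm deep (x), 72 mm wide (y), 52 mm high, with a slot 108 x 32 mm in its top; the slot's floor is 10 mm above its origin. Origin at the centre of its underside, on the base plate. The four docks look alike; their order in the row differs from start to start.
- dock_b: single-bay drive dock that holds drive_b at the start: fixed black box 124 mm deep (x), 72 mm wide (y), 52 mm high, with a slot 108 x 32 mm in its top; the slot's floor is 10 mm above its origin. Origin at the centre of its underside, on the base plate. The four docks look alike; their order in the row differs from start to start.
- dock_c: single-bay drive dock that holds drive_c at the start: fixed black box 124 mm deep (x), 72 mm wide (y), 52 mm high, with a slot 108 x 32 mm in its top; the slot's floor is 10 mm above its origin. Origin at the centre of its underside, on the base plate. The four docks look alike; their order in the row differs from start to start.
- dock_d: single-bay drive dock that holds drive_d at the start: fixed black box 124 mm deep (x), 72 mm wide (y), 52 mm high, with a slot 108 x 32 mm in its top; the slot's floor is 10 mm above its origin. Origin at the centre of its underside, on the base plate. The four docks look alike; their order in the row differs from start to start.
- dock_row: fixed aluminium base plate 124 mm (x) by 326 mm (y) by 6 mm under the four docks, which stand on it at y = +120, +40, -40 and -120 mm. Origin at the centre of its underside, on the desk. Its +y end is the left end as seen from the robot, which looks along +x (yaw within 10 degrees). This row may be nearer to the robot than the rack, or farther.
- rack: fixed storage rack, empty: wooden base 132 (x) by 278 (y) by 10 mm, five aluminium dividers 18 mm thick, tops 68 mm above the desk. Four slots 44 mm wide between them at y = +93, +31, -31, -93 mm, x = 0; drives stand in them on the base, their width along x, between lips 6 mm high and 122 mm apart. Origin: centre of the underside, on the desk; +y end = left from the robot.

How it is judged:
By the outcome, as a careful person would: the job done as asked, in the order asked, and still so for the second after the job is handed in, with the robot touching nothing.
It also fails if it takes over 128 s, if anything falls off the work surface, if the arm or the gripper's body presses on something with over 40 N, if the wrist force passes 120 N, or if a joint passes its speed limit or range.

## Working session

There is one attempt and no reset: what is moved stays moved. The work goes in short steps, Python scripts to look and compute and a tool call to move; the robot and the scene stay as the last step left them, time stands still between calls to the robot, and variables do not carry over. Pictures are saved under pics/ and viewed, at most 14 in all, crops included, and the job is handed in when it is done.

Besides the shell and the picture viewer there is one more tool, called after ">>>" as name(argument=value, ...) on one line, values as JSON. drive_tool: Moves the arm, as the interface text tells. Its arguments: {"type":"object","properties":{"plan":{"type":"array"}},"required":["plan"]}

```bash
mkdir -p pics
python3 - <<'E'
from bench import *
import cv2,numpy as np
s=read_state();print(s)
for n in("scene","side"):
    p,d=get_image(n);cv2.imwrite(f"pics/{n}0.png",p[:,:,::-1]);np.savez(f"{n}0.npz",p=p,d=d)
    print(n,camera_model(n))
print(camera_model("wrist"))
E
```

```text
{'clock': 0.0, 'joints': array([ 1.45360655e+00,  3.85572391e-01,  6.63305281e-03, -4.86932428e-04,
       -1.19401234e+00, -2.58604188e-01]), 'joint_vel': array([ 6.35895261e-05, -3.34492968e-04, -9.58081580e-04,  4.48426146e-04,
        1.87449342e-03, -6.88637698e-04]), 'joint_efforts': array([-5.43487090e-05, -3.92287374e+01,  1.88406122e+01,  4.18619245e+00,
       -4.63106480e-03, -1.10375410e-05]), 'position': array([229.12474869, 580.77243075, 192.91674172]), 'ee_rot': array([ 9.82381859e-01, -1.86881432e-01, -1.49589661e-04,  1.09096984e-03]), 'contact_force': array([ 0.22927425, -0.61805309,  0.92422389]), 'wrist_torque': array([ 0.01501143, -0.01273414,  0.00146828]), 'grasp_force': 0.0, 'gripper_width': 85.45075462365176}
scene {'fx': 470.0097176084692, 'fy': 470.0097176084692, 'cx': 326.81017173678595, 'cy': 245.33331993031845, 'R': array([[ 0.46085921,  0.88734412, -0.0151398 ],
       [ 0.73001648, -0.38873861, -0.56210162],
       [-0.50466299,  0.2479974 , -0.8269296 ]]), 't': array([-260.73611593, -394.93717843,  980.62075073])}
side {'fx': 511.145719548723, 'fy': 511.145719548723, 'cx': 312.2553674372685, 'cy': 239.9802750796384, 'R': array([[-0.23185101, -0.97257498,  0.01852057],
       [-0.55363191,  0.11627688, -0.82460378],
       [ 0.79983549, -0.2014388 , -0.56540746]]), 't': array([119.26473176, 371.32341726, 232.36799032])}
{'fx': 343.2080056522112, 'fy': 343.2080056522112, 'cx': 318.57046550887236, 'cy': 235.96316272881634, 'mount': array([[ 8.73066805e-04, -9.45537844e-01, -3.25511020e-01,
         8.39225610e+01],
       [ 9.99999547e-01,  9.49328306e-04, -7.54488437e-05,
        -7.24409297e-02],
       [ 3.80356562e-04, -3.25510807e-01,  9.45538244e-01,
        -1.79514232e+02],
       [ 0.00000000e+00,  0.00000000e+00,  0.00000000e+00,
         1.00000000e+00]])}
```

View pics/scene0.png

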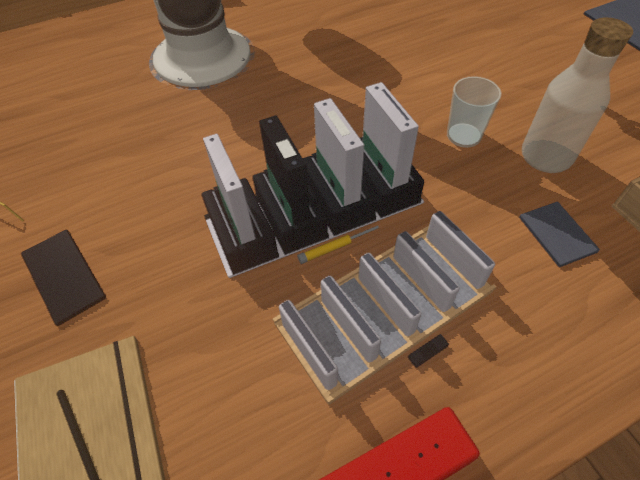

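View pics/side0.png

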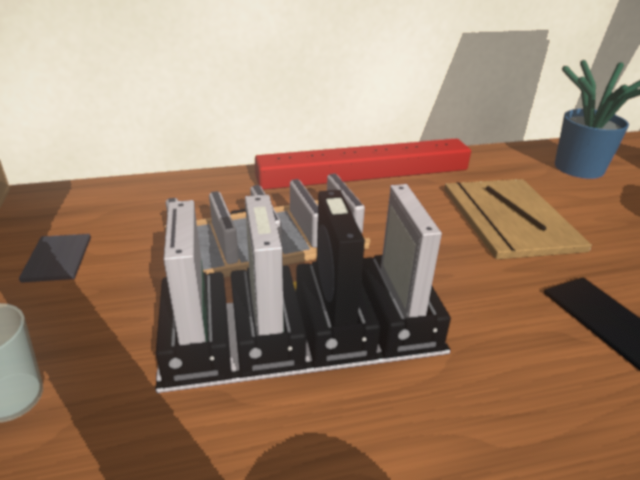

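The scene picture shows the drive tops at about (388,105) dark line, (338,120) long strip, (285,145) black with a short strip, and (225,165) plain slim. Image right is +y, so left to right they are b, a, c, d, and the side view agrees. The rack, centred near (385,300), lies farther away than the docks. Next I measure with depth from both views.

```bash
cat > h.py <<'E'
import numpy as np,cv2
from scipy.ndimage import label
from bench import *
def cloud(n,d):
    m=camera_model(n);v,u=np.mgrid[:480,:640];z=d.astype(float)
    c=np.stack([(u-m['cx'])/m['fx']*z,(v-m['cy'])/m['fy']*z,z],-1)
    w=(c-m['t'])@m['R'];w[d==0]=np.nan;return w
def blobs(w,lo,hi,box,minn=40):
    k=(w[...,2]>lo)&(w[...,2]<hi)&(w[...,0]>box[0])&(w[...,0]<box[1])&(w[...,1]>box[2])&(w[...,1]<box[3])
    L,n=label(k);out=[]
    for i in range(1,n+1):
        q=w[L==i]
        if len(q)<minn: continue
        r=cv2.minAreaRect(q[:,:2].astype(np.float32));(cx,cy),(a,b),t=r
        if a<b:a,b,t=b,a,t-90
        vv,uu=np.nonzero(L==i)
        out.append((len(q),round(cx,1),round(cy,1),round(np.median(q[:,2]),1),round(a,1),round(b,1),round((t+90)%180-90,1),(int(uu.mean()),int(vv.mean()))))
    return sorted(out,key=lambda o:-o[2])
E
python3 - <<'E'
from h import *
for n in("scene","side"):
    w=cloud(n,np.load(n+"0.npz")['d'])
    print(n,'table',np.nanmedian(w[...,2][np.abs(w[...,2])<15]))
    for lo,hi in((157,170),(62,74)):
        print(lo);[print(*o) for o in blobs(w,lo,hi,(250,1000,-400,400))]
E
```

```text
scene table 0.3718422819664029
157
69 558.0 397.7 159.9 25.6 4.4 -0.1 (572, 81)
1122 483.8 142.5 163.0 103.7 27.2 -2.8 (391, 108)
1174 480.1 62.9 163.1 104.0 26.9 -3.0 (338, 126)
1248 476.0 -16.7 163.2 103.8 26.4 -2.5 (281, 144)
1019 471.8 -96.4 163.1 104.0 20.3 -2.6 (222, 164)
62
246 558.3 390.1 68.2 69.1 19.2 0.5 (546, 136)
229 434.6 350.4 68.5 61.5 23.3 43.7 (475, 94)
236 464.7 317.9 68.1 70.7 33.6 43.2 (469, 115)
980 662.9 154.9 67.9 109.3 18.4 6.7 (463, 240)
275 485.4 131.1 68.0 104.6 24.6 10.7 (384, 165)
1029 669.7 92.9 68.0 108.8 18.1 6.8 (427, 263)
242 482.8 51.2 67.9 103.2 25.0 11.7 (337, 183)
1107 676.7 31.9 68.2 108.7 17.9 6.7 (390, 286)
198 479.1 -29.0 67.9 103.0 24.9 11.9 (289, 204)
1197 683.6 -29.2 68.1 108.5 18.8 6.3 (350, 311)
1320 690.7 -90.6 68.2 109.1 18.4 6.5 (307, 338)
86 520.5 -101.7 67.8 23.0 11.2 59.5 (245, 235)
side table 0.33586346904111736
157
1737 481.9 143.2 163.1 105.3 26.2 -2.8 (179, 232)
1611 478.3 63.5 163.1 103.7 26.6 -2.7 (262, 225)
1542 474.4 -16.2 163.0 103.6 26.2 -2.7 (340, 218)
1206 469.6 -95.7 162.8 103.8 21.0 -2.5 (415, 211)
62
166 478.8 320.6 68.4 25.1 4.3 67.2 (8, 326)
370 437.8 304.1 67.8 47.0 9.9 -22.6 (16, 360)
61 705.0 164.6 67.6 25.9 15.1 -41.3 (170, 200)
287 464.6 132.7 68.0 81.6 25.6 -23.0 (192, 329)
570 667.0 94.0 68.0 109.8 18.6 6.4 (222, 212)
245 433.0 70.0 68.0 33.6 17.2 54.9 (269, 323)
117 711.4 37.0 68.3 33.4 17.2 10.4 (257, 189)
68 642.0 24.3 67.3 43.3 8.2 6.8 (276, 217)
357 471.8 -4.3 68.0 105.0 25.1 11.5 (337, 304)
464 680.6 -28.4 68.0 108.3 17.5 6.4 (304, 196)
428 468.8 -86.7 68.0 103.3 19.9 8.4 (403, 290)
455 688.1 -89.8 67.9 108.8 17.6 6.6 (345, 191)
```

Both views agree to about 2 mm and the tops stand at z = 163. Order from the left is b, a, c, d. Row yaw is about −2.8° and rack yaw about +6.5°. Averaged positions:

| Drive | Position | Rack slot |
|---|---|---|
| b | (483, 143) | (665, 125) |
| a | (479, 63) | (672, 63) |
| c | (475, −16.5) | (679, 1.5) |
| d | (471, −96) | (686, −60) |

Now I move above b.

>>> drive_tool(plan=[[[-0.5, 0, 0, 32, 0], [-0.5, 0, 0, 32, 0], [-0.5, 0, 0, 32, 0], [-0.5, 16, -27.4, 0, 1.17], [-0.5, 16, -27.4, 0, 1.17], [-0.5, 16, -27.4, 0, 1.17], [-0.5, 16, -27.4, 0, 1.17], [-0.5, 16, -27.4, 0, 1.17], [-0.5, 16, -27.4, 0, 1.17], [-0.5, 16, -27.4, 0, 1.17], [-0.5, 16, -27.4, 0, 1.17], [-0.5, 16, -27.4, 0, 1.17], [-0.5, 16, -27.4, 0, 1.17], [-0.5, 16, -27.4, 0, 1.17], [-0.5, 16, -27.4, 0, 1.17], [-0.5, 16, -27.4, 0, 1.17], [-0.5, 14, -27.4, 0, 1.17], [-0.5, 16, -27.4, 0, 1.17], [-0.5, 16, -27.4, 0, 1.17]]])

```text
clock: 1.68
position: [483.5, 141.4, 289.7]
ee_rot: [1.0, -0.024, -0.0, 0.0]
contact_force: [0.7, 1.2, -0.2]
gripper_width: 64.2
grasp_force: 0.0
```

>>> drive_tool(plan=[[[-0.5, 0, 0, 0, 0], [-0.5, 0, 0, 0, 0], [-0.5, 0, 0, 0, 0]]])

```text
clock: 1.93
position: [483.1, 142.9, 289.6]
ee_rot: [1.0, -0.025, -0.0, 0.0]
contact_force: [0.4, 0.3, -0.7]
gripper_width: 64.0
grasp_force: 0.0
```

On target. I check the drive tops once with the wrist camera, as a second place to look from.

```bash
cat >> h.py <<'E'
def wcloud():
    from scipy.spatial.transform import Rotation as Ro
    s=read_state();p,d=get_image("wrist");m=camera_model("wrist");v,u=np.mgrid[:480,:640];z=d.astype(float)
    c=np.stack([(u-m['cx'])/m['fx']*z,(v-m['cy'])/m['fy']*z,z],-1)
    t=c@m['mount'][:3,:3].T+m['mount'][:3,3]
    w=Ro.from_quat(s['ee_rot']).apply(t.reshape(-1,3)).reshape(t.shape)+s['position'];w[d==0]=np.nan
    return p,w
E
python3 - <<'E'
from h import *
p,w=wcloud();cv2.imwrite("pics/w1.png",p[:,:,::-1])
[print(*o) for o in blobs(w,156,172,(250,1000,-400,400))]
[print(*o) for o in blobs(w,62,74,(600,1000,-400,400))]
E
```

```text
139 557.2 398.1 158.1 21.5 3.7 0.0 (23, 145)
3032 483.9 144.1 162.4 101.7 26.5 -2.7 (317, 209)
3180 480.0 64.3 162.4 102.1 26.9 -2.4 (403, 208)
3272 476.9 -15.7 162.4 101.2 27.5 -2.7 (489, 208)
2821 472.7 -95.2 162.1 101.9 22.4 -2.7 (575, 207)
1344 645.0 154.5 67.3 74.3 17.9 6.6 (299, 37)
1176 647.0 92.4 67.4 64.3 18.1 6.6 (359, 32)
1002 648.9 30.4 67.2 53.9 18.4 6.8 (419, 27)
809 650.7 -30.7 67.3 43.8 16.8 6.2 (479, 22)
655 652.9 -93.4 67.1 33.8 18.1 6.3 (541, 17)
```

View pics/w1.png

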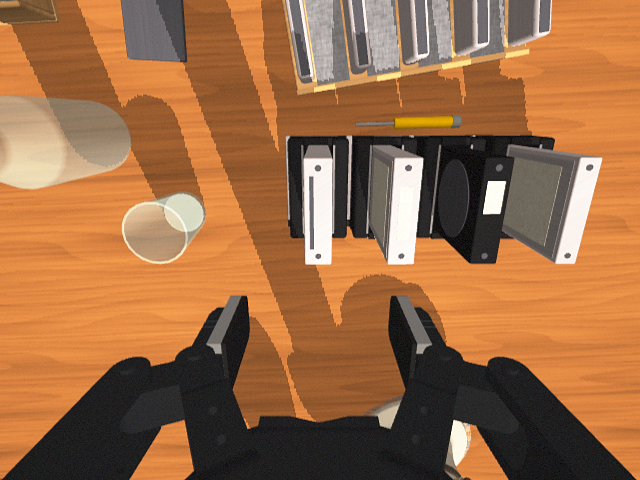

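The wrist view confirms it: b's top is at pixel (317,209), at (484,144,162). The drives line up to the right in the order b, a, c, d, and nothing is in the way. Descending and gripping b.

>>> drive_tool(plan=[[[-0.5, 0, 0.5, -30, 0], [-0.5, 0, 0, -30, 0], [-0.5, 0, 0, -30, 0], [-0.5, 0, 0, -30, 0], [-0.5, 0, 0, -22, 0], [-0.5, 0, 0, -15, 0], [-0.5, 0, 0, -6, 0], [-0.5, 0, 0, 0, 0], [1, 0, 0, 0, 0], [1, 0, 0, 0, 0], [1, 0, 0, 0, 0], [1, 0, 0, 0, 0], [1, 0, 0, 0, 0], [1, 0, 0, 0, 0], [1, 0, 0, 0, 0], [1, 0, 0, 0, 0], [1, 0, 0, 0, 0], [1, 0, 0, 0, 0]]])

```text
clock: 3.48
position: [483.4, 143.5, 127.0]
ee_rot: [1.0, -0.025, -0.0, 0.0]
contact_force: [0.6, -0.2, -0.4]
gripper_width: -0.3
grasp_force: 0.0
```

The fingers shut on nothing. I need to look.

Run:
```python
from h import *
p,d=get_image("scene");q,e=get_image("side")
cv2.imwrite("pics/s2.png",np.hstack([p[40:340,170:570],q[100:400,100:500]])[:,:,::-1])
for n,x in(("scene",d),("side",e)):
    [print(*o) for o in blobs(cloud(n,x),150,172,(250,1000,-400,250))]
print(read_state())
```

```text
1101 483.9 142.7 162.6 103.1 27.2 -2.8 (392, 113)
1377 480.4 63.0 162.9 102.5 26.8 -2.7 (338, 128)
1403 476.4 -16.7 163.0 103.1 26.5 -2.7 (282, 146)
1115 471.8 -96.3 163.0 103.9 20.2 -2.7 (222, 166)
1374 480.6 143.0 163.0 103.2 26.3 -3.4 (180, 244)
1812 478.4 63.6 163.0 104.9 26.7 -2.6 (262, 228)
1827 473.9 -16.1 162.9 103.4 26.3 -2.7 (340, 221)
1547 470.4 -95.7 162.5 104.0 21.4 -2.7 (414, 214)
{'clock': 3.5833, 'joints': array([ 6.11008231e-01,  2.43531066e-01, -3.81672803e-01,  5.38636580e-07,
       -9.45724828e-01,  9.10685493e-01]), 'joint_vel': array([ 0.00057922,  0.00146259, -0.00115835, -0.00033806,  0.00043299,
       -0.00136414]), 'joint_efforts': array([-3.89327004e-03, -2.95360351e+01,  1.64489239e+01,  3.65460232e+00,
       -7.76757679e-04, -1.10822830e-05]), 'position': array([483.34292654, 143.44387771, 126.96756883]), 'ee_rot': array([ 9.99698634e-01, -2.45486772e-02, -5.31319652e-05,  3.94649387e-05]), 'contact_force': array([-0.21202722, -0.10537156,  1.38096297]), 'wrist_torque': array([0.00971207, 0.03243776, 0.03091288]), 'grasp_force': 0.0, 'gripper_width': -0.03275352040496531}
```

View pics/s2.png

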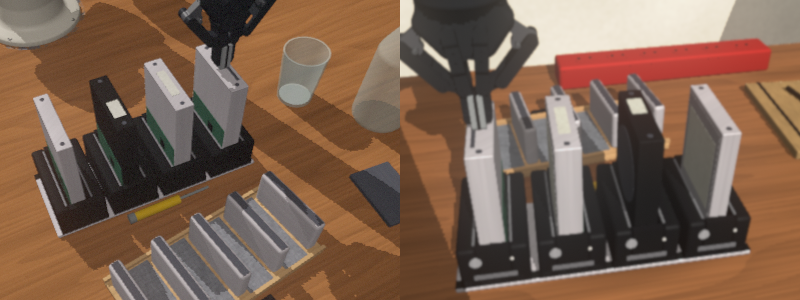

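Run:
```python
from h import *
for n in("scene","side"):
    p,d=get_image(n);w=cloud(n,d)
    k=(abs(w[...,0]-483)<70)&(abs(w[...,1]-143)<45)&(w[...,2]>167)
    q=w[k];print(n,len(q))
    for z in range(165,300,10):
        s=q[(q[:,2]>=z)&(q[:,2]<z+10)]
        if len(s):print(z,len(s),np.percentile(s[:,0],[5,95]).round(),np.percentile(s[:,1],[5,95]).round())
p,w=wcloud();[print(*o) for o in blobs(w,150,180,(250,1000,-400,250))]
cv2.imwrite("pics/w3.png",p[:,:,::-1])
q=np.linalg.norm(w-read_state()['position'],axis=-1);print(np.nanmin(q))
```

```text
scene 5583
165 66 [485. 495.] [131. 154.]
175 137 [478. 495.] [129. 155.]
185 160 [478. 495.] [129. 155.]
195 110 [486. 495.] [129. 152.]
205 212 [488. 497.] [115. 168.]
215 433 [475. 497.] [110. 178.]
225 379 [476. 500.] [103. 183.]
235 384 [483. 500.] [102. 185.]
245 396 [486. 501.] [101. 185.]
255 420 [485. 503.] [102. 183.]
265 655 [479. 503.] [101. 175.]
275 309 [476. 495.] [103. 173.]
285 175 [476. 518.] [105. 141.]
295 574 [478. 520.] [106. 158.]
side 19422
165 144 [471. 477.] [133. 154.]
175 283 [471. 477.] [130. 155.]
185 289 [471. 477.] [130. 155.]
195 289 [471. 484.] [130. 155.]
205 556 [469. 481.] [118. 170.]
215 1014 [469. 492.] [111. 177.]
225 794 [465. 492.] [102. 184.]
235 829 [465. 489.] [102. 185.]
245 949 [465. 481.] [101. 185.]
255 1082 [462. 480.] [102. 184.]
265 1319 [463. 475.] [104. 181.]
275 1141 [470. 476.] [106. 179.]
285 415 [446. 476.] [107. 178.]
295 1176 [445. 468.] [110. 175.]
58 435.5 146.2 162.4 5.4 4.8 5.0 (318, 385)
6468 509.9 142.9 162.6 50.4 27.5 -1.3 (317, 249)
12298 480.0 64.4 162.4 102.4 27.6 -2.6 (483, 283)
6277 474.4 -3.4 160.0 104.3 21.9 8.9 (619, 317)
33.020645069847646
```

View pics/w3.png

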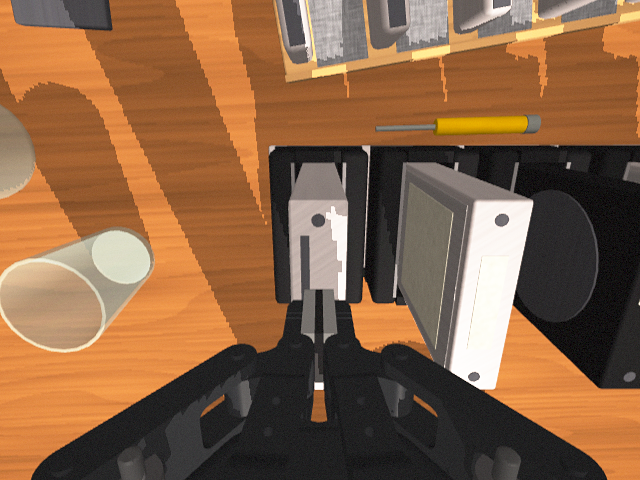

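The picture shows the shut pads at (318,310) sunk into the drive's top, with TCP z at 127 and no force. So the fingers appear to have gone through the drive without touching it. I open again and close in small steps to see whether there is any contact.

>>> drive_tool(plan=[[[-0.5, 0, 0, 0, 0], [-0.5, 0, 0, 0, 0], [-0.5, 0, 0, 0, 0], [-0.5, 0, 0, 0, 0], [-0.5, 0, 0, 0, 0], [-0.5, 0, 0, 0, 0]]])

```text
clock: 4.23
position: [483.4, 143.5, 127.0]
ee_rot: [1.0, -0.025, 0.0, 0.0]
contact_force: [0.2, -0.3, -0.2]
gripper_width: 64.1
grasp_force: 0.0
```

>>> drive_tool(plan=[[[0.1, 0, 0, 0, 0], [0.1, 0, 0, 0, 0], [0.2, 0, 0, 0, 0], [0.2, 0, 0, 0, 0], [0.3, 0, 0, 0, 0], [0.3, 0, 0, 0, 0], [0.4, 0, 0, 0, 0], [0.5, 0, 0, 0, 0], [0.5, 0, 0, 0, 0]]])

```text
clock: 4.98
position: [483.3, 143.5, 127.0]
ee_rot: [1.0, -0.025, 0.0, 0.0]
contact_force: [-0.7, 0.7, -0.3]
gripper_width: 21.4
grasp_force: 0.0
```

Run:
```python
from h import *
p,w=wcloud();print(read_state()['gripper_width'])
[print(*o) for o in blobs(w,150,172,(250,1000,-400,250))]
q,e=get_image("side");cv2.imwrite("pics/w4.png",np.hstack([p[120:480,160:560],cv2.resize(q[170:350,120:320],(400,360))])[:,:,::-1])
```

```text
21.141885551295765
10447 483.5 143.4 162.5 102.6 34.5 -2.3 (318, 286)
11452 481.7 64.4 162.4 98.9 27.6 -2.6 (484, 277)
6282 474.4 -3.7 160.1 103.9 21.6 8.7 (619, 317)
```

View pics/w4.png

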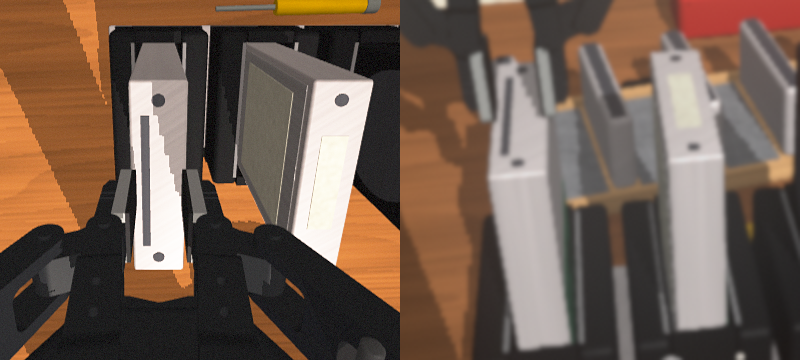

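Here the pads sit just outside the drive's faces (crop columns 130 and 187, drive from 133 to 186), although the reading is 21 mm. I close on to 1 and watch the reading.

>>> drive_tool(plan=[[[0.6, 0, 0, 0, 0], [0.6, 0, 0, 0, 0], [0.6, 0, 0, 0, 0]]])

```text
clock: 5.33
position: [483.4, 143.5, 127.0]
ee_rot: [1.0, -0.025, 0.0, -0.0]
contact_force: [-0.1, 0.0, 0.4]
gripper_width: 16.9
grasp_force: 0.0
```

>>> drive_tool(plan=[[[0.7, 0, 0, 0, 0], [0.7, 0, 0, 0, 0], [0.7, 0, 0, 0, 0]]])

```text
clock: 5.58
position: [483.4, 143.5, 127.0]
ee_rot: [1.0, -0.025, 0.0, 0.0]
contact_force: [-0.2, -0.0, 0.5]
gripper_width: 12.4
grasp_force: 0.0
```

Run:
```python
from h import *
p,w=wcloud();s=read_state();print(s['gripper_width'],s['grasp_force'],s['contact_force'])
[print(*o) for o in blobs(w,150,172,(250,1000,-400,250))]
q,e=get_image("side");cv2.imwrite("pics/w5.png",np.hstack([p[120:480,160:560],cv2.resize(q[170:350,120:320],(400,360))])[:,:,::-1])
```

```text
12.716570055442203 0.0 [0.29941089 0.18183399 1.19146995]
8649 483.5 144.0 162.5 102.6 26.8 -2.5 (317, 276)
11824 479.8 64.5 162.4 102.7 27.3 -2.6 (484, 280)
6290 474.6 -3.6 160.1 103.8 21.8 8.7 (619, 317)
```

View pics/w5.png

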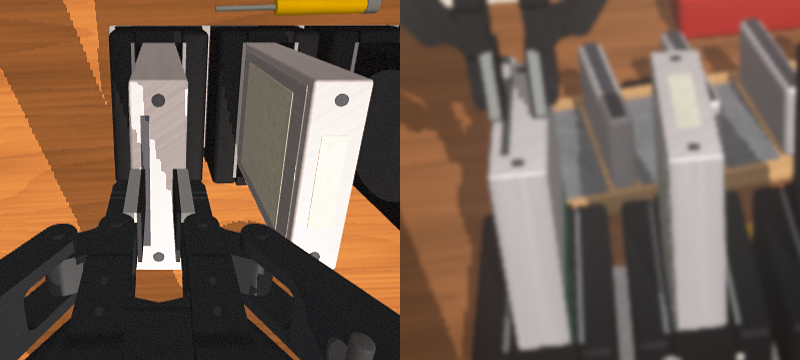

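The side view settles it. The pads end level with the drive's top, at (492,120) and (543,115), so the true tips are about 36 mm above the reported TCP. The wrist view agrees, since the tips show at row 290 rather than the 264 predicted for the stated TCP. I raise the arm and measure the real tip height directly.

>>> drive_tool(plan=[[[-0.5, 0, 0, 20, 0], [-0.5, 0, 0, 20, 0], [-0.5, 0, 0, 20, 0], [-0.5, 0, 0, 0, 0], [-0.5, 0, 0, 0, 0], [-0.5, 0, 0, 0, 0]]])

```text
clock: 6.18
position: [482.8, 143.3, 186.4]
ee_rot: [1.0, -0.025, -0.001, 0.0]
contact_force: [-0.4, -0.3, -0.0]
gripper_width: 64.3
grasp_force: 0.0
```

```bash
cat >> h.py <<'E'
def tips():
    s=read_state();P=s['position'];print('pos',P.round(1),'w',round(s['gripper_width'],1))
    for n in("scene","side"):
        p,d=get_image(n);w=cloud(n,d)
        for nm,lo,hi in(('L',2,70),('R',-70,-2)):
            dy=w[...,1]-P[1]
            k=(abs(w[...,0]-P[0])<25)&(dy>lo)&(dy<hi)&(w[...,2]>168)&(w[...,2]<P[2]+75)
            q=w[k];b=q[q[:,2]<np.percentile(q[:,2],1)+12]
            print(n,nm,'zmin',np.percentile(q[:,2],[.3,1,3]).round(1),'x',np.percentile(b[:,0],[3,97]).round(1),'dy',(np.percentile(b[:,1],[3,97])-P[1]).round(1))
E
python3 -c "from h import *;tips()"
```

```text
pos [482.8 143.3 186.4] w 64.3
scene L zmin [230.4 230.8 232.1] x [474.  495.9] dy [30.6 42.4]
scene R zmin [230.5 230.9 233.7] x [477.3 492.3] dy [-45.8 -33.3]
side L zmin [230.4 230.7 232.3] x [471.9 491.7] dy [31.  43.7]
side R zmin [231.2 231.7 233.4] x [468.5 474.4] dy [-44.6 -32.3]
```

>>> drive_tool(plan=[[[0.4, 0, 0, 0, 0], [0.4, 0, 0, 0, 0], [0.4, 0, 0, 0, 0], [0.4, 0, 0, 0, 0], [0.4, 0, 0, 0, 0]]])

```text
clock: 6.7
position: [483.3, 143.4, 186.9]
ee_rot: [1.0, -0.025, -0.0, 0.0]
contact_force: [0.7, 0.1, -0.2]
gripper_width: 25.3
grasp_force: 0.0
```

```bash
python3 -c "from h import *;tips()"
```

```text
pos [483.3 143.4 186.9] w 25.3
scene L zmin [224.9 225.7 226.8] x [473.8 495.6] dy [11.3 24. ]
scene R zmin [225.  225.6 228.8] x [476.3 494.2] dy [-26.3 -13.9]
side L zmin [225.4 226.3 227.7] x [471.4 490.2] dy [11.9 25.2]
side R zmin [225.8 226.1 227.4] x [469.8 476.2] dy [-25.3 -13.1]
```

Both views agree: the tips stand 38.5 mm above the reported TCP at this opening, so the stated tool length is about 36 mm too long. The lateral position and width are right. To have the tips 30 mm below the drive's top, the reported z must be about 94.

>>> drive_tool(plan=[[[-0.5, 0, 0, 0, 0], [-0.5, 0, 0, 0, 0], [-0.5, 0, 0, 0, 0], [-0.5, 0, 0, -24, 0], [-0.5, 0, 0, -24, 0], [-0.5, 0, 0, -20, 0], [-0.5, 0, 0, -15, 0], [-0.5, 0, 0, -10, 0], [-0.5, 0, 0, 0, 0], [1, 0, 0, 0, 0], [1, 0, 0, 0, 0], [1, 0, 0, 0, 0], [1, 0, 0, 0, 0], [1, 0, 0, 0, 0], [1, 0, 0, 0, 0], [1, 0, 0, 0, 0], [1, 0, 0, 0, 0]]])

```text
clock: 8.22
position: [484.5, 143.9, 95.3]
ee_rot: [1.0, -0.024, 0.001, -0.001]
contact_force: [-0.0, 0.6, 5.8]
gripper_width: 24.9
grasp_force: 60.4
```

Gripped at 25 mm and 60 N. Lifting slowly at first.

>>> drive_tool(plan=[[[1, 0, 0, 5, 0], [1, 0, 0, 10, 0], [1, 0, 0, 15, 0], [1, 0, 0, 15, 0], [1, 0, 0, 20, 0], [1, 0, 0, 25, 0], [1, 0, 0, 25, 0], [1, 0, 0, 25, 0], [1, 0, 0, 15, 0], [1, 0, 0, 0, 0], [1, 0, 0, 0, 0]]])

```text
clock: 9.13
position: [482.4, 143.5, 248.6]
ee_rot: [1.0, -0.025, -0.001, -0.0]
contact_force: [-0.4, 0.0, -5.6]
gripper_width: 24.9
grasp_force: 59.7
```

```bash
cat >> h.py <<'E'
def held(lo=250,hi=400,zz=None):
    "held drive: side points between tool centre"
    s=read_state();P=s['position'];print('pos',P.round(1),'w',round(s['gripper_width'],1),'yaw',round(2*np.degrees(np.arctan2(s['ee_rot'][1],s['ee_rot'][0])),2))
    for n in("scene","side"):
        p,d=get_image(n);w=cloud(n,d);z0=P[2]
        k=(abs(w[...,0]-P[0])<70)&(abs(w[...,1]-P[1])<25)&(w[...,2]>z0-90)&(w[...,2]<z0+73)
        q=w[k];t=q[(q[:,2]>z0+62)&(q[:,2]<z0+73)]
        print(n,'zbottom',np.percentile(q[:,2],.5).round(1))
        [print(*o) for o in blobs(w,z0+60,z0+74,(P[0]-70,P[0]+70,P[1]-40,P[1]+40))]
        f=q[(q[:,2]<z0+40)&(q[:,2]>z0-70)]
        for a in range(-70,50,30):
            g=f[(f[:,2]>z0+a)&(f[:,2]<z0+a+15)]
            if len(g)>20:print(a,len(g),'x',np.percentile(g[:,0],[1,99]).round(1),'y',np.percentile(g[:,1],[1,50,99]).round(1))
E
python3 -c "from h import *;held()"
```

```text
pos [482.4 143.5 248.6] w 24.9 yaw -2.83
scene zbottom 171.3
792 503.5 136.4 315.5 67.4 32.4 14.0 (414, 9)
-70 530 x [433.4 533.2] y [126.7 130.2 151.9]
-40 621 x [433.2 533.1] y [126.8 130.1 152.1]
-10 734 x [432.2 533.4] y [127.2 130.8 152.4]
20 769 x [432.5 533.3] y [127.4 130.7 152. ]
side zbottom 170.8
2190 478.5 142.0 315.1 103.8 52.1 -18.2 (155, 73)
-70 567 x [427.4 519.9] y [127.  141.7 157.5]
-40 642 x [427.4 520.1] y [127.1 141.5 157.6]
-10 717 x [427.6 522.5] y [127.5 141.7 157.7]
20 758 x [427.7 495.5] y [128.8 142.8 157.8]
```

Drive b is lifted upright with its underside at z ≈ 170. Carrying it over slot 1, turning by +9.3°.

>>> drive_tool(plan=[[[1, 11, -1, 0, 0.5], [1, 22, -2.3, 0, 1.1], [1, 22, -2.3, 0, 1.1], [1, 22, -2.3, 0, 1.1], [1, 22, -2.3, 0, 1.1], [1, 22, -2.3, 0, 1.1], [1, 22, -2.3, 0, 1.1], [1, 22, -2.3, 0, 1.1], [1, 13, -1.5, 0, 0.9], [1, 5, -0.5, 0, 0.2], [1, 0, 0, -20, 0], [1, 0, 0, -25, 0], [1, 0, 0, -25, 0], [1, 0, 0, -12, 0], [1, 0, 0, -3, 0], [1, 0, 0, 0, 0], [1, 0, 0, 0, 0]]])

```text
clock: 10.65
position: [666.9, 124.4, 164.7]
ee_rot: [0.998, 0.057, 0.001, 0.0]
contact_force: [0.3, 0.6, -2.6]
gripper_width: 25.8
grasp_force: 59.4
```

Run:
```python
from h import *
held()
p,w=wcloud()
q,e=get_image("scene");cv2.imwrite("pics/p6.png",np.hstack([cv2.resize(q[80:380,240:560],(400,375)),p[52:427,120:520]])[:,:,::-1])
```

```text
pos [666.9 124.4 164.7] w 25.8 yaw 6.51
scene zbottom 87.3
1379 690.1 121.1 232.4 55.9 47.6 1.8 (491, 177)
-70 560 x [618.3 717.6] y [104.8 111.5 139.9]
-40 665 x [618.3 717.7] y [104.9 111.1 139.4]
-10 772 x [619.3 717.8] y [104.9 112.1 139. ]
20 800 x [618.4 717.7] y [105.1 112.6 139.6]
side zbottom 88.2
1058 663.7 125.0 233.0 104.0 51.5 20.8 (186, 97)
-70 295 x [612.5 704.6] y [105.5 122.  141.9]
-40 296 x [612.8 706.3] y [105.5 121.8 142.1]
-10 334 x [612.3 699.9] y [105.5 122.5 142.1]
20 350 x [612.6 684.6] y [105.9 122.1 140.4]
```

View pics/p6.png

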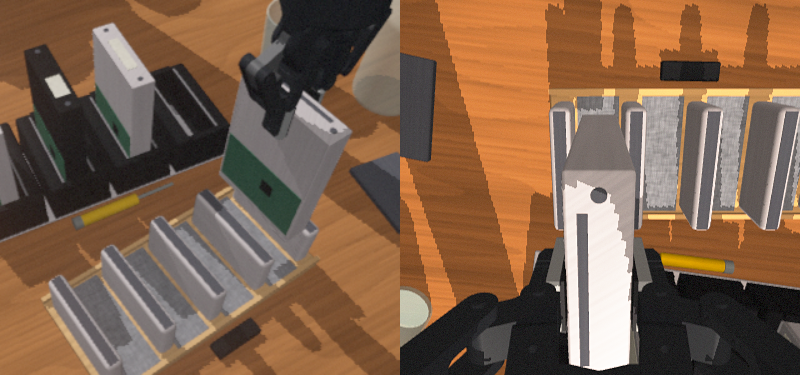

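Drive b hangs upright over slot 1, between the first two dividers (wrist crop columns 560 and 633). Its underside is at about z = 87. Lowering, slowly at the end.

>>> drive_tool(plan=[[[1, 0, 0, -10, 0], [1, 0, 0, -15, 0], [1, 0, 0, -15, 0], [1, 0, 0, -13, 0], [1, 0, 0, -8, 0], [1, 0, 0, -5, 0], [1, 0, 0, -3, 0], [1, 0, 0, -2, 0], [1, 0, 0, 0, 0], [1, 0, 0, 0, 0]]])

```text
clock: 11.68
position: [666.8, 124.5, 93.7]
ee_rot: [0.998, 0.057, 0.001, -0.0]
contact_force: [-0.8, -0.0, -4.3]
gripper_width: 25.3
grasp_force: 59.5
```

>>> drive_tool(plan=[[[1, 0, 0, -1, 0], [1, 0, 0, -1, 0], [1, 0, 0, -1, 0], [1, 0, 0, 0, 0], [1, 0, 0, 0, 0]]])

```text
clock: 12.1
position: [666.3, 124.3, 90.0]
ee_rot: [0.998, 0.057, -0.0, 0.0]
contact_force: [-0.1, 1.4, -3.4]
gripper_width: 24.7
grasp_force: 59.5
```

>>> drive_tool(plan=[[[1, 0, 0, -0.7, 0], [1, 0, 0, -0.7, 0], [1, 0, 0, 0, 0], [1, 0, 0, 0, 0]]])

```text
clock: 12.43
position: [666.6, 124.4, 89.5]
ee_rot: [0.998, 0.057, 0.0, 0.0]
contact_force: [-1.2, -0.0, 1.4]
gripper_width: 25.3
grasp_force: 60.1
```

>>> drive_tool(plan=[[[1, 0, 0, -0.6, 0], [1, 0, 0, 0, 0], [1, 0, 0, 0, 0]]])

```text
clock: 12.68
position: [666.6, 124.4, 89.5]
ee_rot: [0.998, 0.057, 0.001, 0.0]
contact_force: [-3.7, -0.4, 4.9]
gripper_width: 25.1
grasp_force: 60.9
```

Contact made: the force went from −4 N to +5 N. I open partly, retreat upward, and travel back over drive a.

>>> drive_tool(plan=[[[0.2, 0, 0, 0, 0], [0, 0, 0, 0, 0], [-0.1, 0, 0, 0, 0], [-0.1, 0, 0, 0, 0], [-0.1, 0, 0, 0, 0], [-0.1, 0, 0, 10, 0], [-0.1, 0, 0, 20, 0], [-0.1, 0, 0, 30, 0], [-0.1, 0, 0, 30, 0], [-0.1, 0, 0, 10, 0], [-0.1, 0, 0, 0, 0]]])

```text
clock: 13.6
position: [668.6, 125.0, 193.1]
ee_rot: [0.998, 0.057, 0.004, -0.001]
contact_force: [-1.1, -0.6, 0.0]
gripper_width: 46.7
grasp_force: 0.0
```

>>> drive_tool(plan=[[[-0.5, -10, -3, 0, -0.5], [-0.5, -22, -7, 0, -1.1], [-0.5, -22, -7, 0, -1.1], [-0.5, -22, -7, 0, -1.1], [-0.5, -22, -7, 0, -1.1], [-0.5, -22, -7, 0, -1.1], [-0.5, -22, -7, 0, -1.1], [-0.5, -22, -7, 0, -1.1], [-0.5, -18, -7, 0, -1.1], [-0.5, -5, -2, 0, 0], [-0.5, 0, 0, 0, 0], [-0.5, 0, 0, 0, 0]]])

```text
clock: 14.6
position: [479.7, 63.5, 187.8]
ee_rot: [1.0, -0.024, 0.0, 0.0]
contact_force: [0.4, 0.2, -0.0]
gripper_width: 63.9
grasp_force: 0.0
```

```bash
cat >> h.py <<'E'
def top(pic=None):
    for n in("scene","side"):
        p,d=get_image(n);w=cloud(n,d);print(n)
        [print(*o) for o in blobs(w,151,170,(250,1000,-400,250))]
        if pic and n=="scene":cv2.imwrite(pic,p[:,:,::-1])
E
python3 -c "from h import *;top()"
```

```text
scene
1779 666.0 123.2 157.1 102.6 27.9 6.1 (459, 209)
1345 479.4 62.9 163.0 104.6 27.1 -2.5 (338, 127)
1379 475.5 -16.8 163.0 104.6 26.2 -2.4 (282, 146)
1105 472.4 -96.4 163.0 103.3 20.2 -2.6 (222, 165)
side
826 663.5 123.8 157.1 104.0 26.4 6.4 (193, 155)
1782 478.2 63.7 163.1 105.5 26.6 -2.8 (262, 227)
1784 473.7 -16.1 162.9 103.7 26.4 -2.9 (340, 220)
1490 470.2 -95.6 162.7 103.2 21.6 -2.2 (414, 214)
```

Drive b stands in slot 1 with its top at 157.1. Next is drive a.

>>> drive_tool(plan=[[[-0.5, 0, 0, -24, 0], [-0.5, 0, 0, -25, 0], [-0.5, 0, 0, -20, 0], [-0.5, 0, 0, -15, 0], [-0.5, 0, 0, -10, 0], [-0.5, 0, 0, 0, 0], [1, 0, 0, 0, 0], [1, 0, 0, 0, 0], [1, 0, 0, 0, 0], [1, 0, 0, 0, 0], [1, 0, 0, 0, 0], [1, 0, 0, 0, 0], [1, 0, 0, 0, 0], [1, 0, 0, 0, 0]]])

```text
clock: 15.87
position: [480.6, 63.8, 95.0]
ee_rot: [1.0, -0.024, 0.001, -0.0]
contact_force: [1.5, 0.7, 4.1]
gripper_width: 25.3
grasp_force: 60.1
```

>>> drive_tool(plan=[[[1, 0, 0, 5, 0], [1, 0, 0, 10, 0], [1, 0, 0, 15, 0], [1, 0, 0, 15, 0], [1, 0, 0, 20, 0], [1, 0, 0, 25, 0], [1, 0, 0, 25, 0], [1, 0, 0, 25, 0], [1, 0, 0, 15, 0], [1, 0, 0, 0, 0], [1, 0, 0, 0, 0]]])

```text
clock: 16.78
position: [477.7, 63.3, 247.5]
ee_rot: [1.0, -0.025, -0.002, -0.0]
contact_force: [-0.1, -0.0, -6.1]
gripper_width: 24.6
grasp_force: 59.8
```

>>> drive_tool(plan=[[[1, 11, 0, 0, 0.5], [1, 23, 0, 0, 1.1], [1, 23, 0, 0, 1.1], [1, 23, 0, 0, 1.1], [1, 23, 0, 0, 1.1], [1, 23, 0, 0, 1.1], [1, 23, 0, 0, 1.1], [1, 23, 0, 0, 1.1], [1, 14, 0, 0, 0.9], [1, 5, 0, 0, 0.2], [1, 0, 0, -20, 0], [1, 0, 0, -25, 0], [1, 0, 0, -25, 0], [1, 0, 0, -12, 0], [1, 0, 0, -3, 0], [1, 0, 0, 0, 0], [1, 0, 0, 0, 0]]])

```text
clock: 18.2
position: [670.6, 63.3, 164.1]
ee_rot: [0.998, 0.057, 0.0, 0.0]
contact_force: [0.2, -0.7, -5.0]
gripper_width: 25.4
grasp_force: 59.5
```

```bash
python3 -c "from h import *;held()"
```

```text
pos [670.6  63.3 164.1] w 25.4 yaw 6.5
scene zbottom 87.4
1502 694.1 67.4 232.2 55.0 52.3 14.0 (443, 202)
-70 496 x [622.5 721.3] y [43.9 50.8 78.7]
-40 583 x [622.7 721.4] y [43.9 50.5 78.2]
-10 695 x [622.8 721.3] y [44.1 51.3 78.8]
20 685 x [622.5 721.4] y [44.3 52.3 79.3]Traceback (most recent call last):
  File "<string>", line 1, in <module>
    from h import *;held()
                    ~~~~^^
  File "h.py", line 42, in held
    print(n,'zbottom',np.percentile(q[:,2],.5).round(1))
                      ~~~~~~~~~~~~~^^^^^^^^^^^
    return _quantile_unchecked(
        a, q, axis, out, overwrite_input, method, keepdims, weights)
    return _ureduce(a,
                    func=_quantile_ureduce_func,
    ...<5 lines>...
                    overwrite_input=overwrite_input,
                    method=method)
    r = func(a, **kwargs)
    result = _quantile(arr,
                       quantiles=q,
    ...<2 lines>...
                       out=out,
                       weights=wgt)
    slices_having_nans = np.isnan(arr[-1, ...])
                                  ~~~^^^^^^^^^
IndexError: index -1 is out of bounds for axis 0 with size 0
```

The scene view puts drive a centred over slot 2, 61 mm from where b hung; in the side view it is hidden. Lowering.

>>> drive_tool(plan=[[[1, 0, 0, -10, 0], [1, 0, 0, -15, 0], [1, 0, 0, -15, 0], [1, 0, 0, -13, 0], [1, 0, 0, -8, 0], [1, 0, 0, -5, 0], [1, 0, 0, -3, 0], [1, 0, 0, -2, 0], [1, 0, 0, -1, 0], [1, 0, 0, -1, 0], [1, 0, 0, 0, 0], [1, 0, 0, 0, 0]]])

```text
clock: 19.3
position: [670.6, 63.4, 91.5]
ee_rot: [0.998, 0.057, 0.0, -0.0]
contact_force: [-0.4, 0.0, -4.5]
gripper_width: 25.2
grasp_force: 59.6
```

>>> drive_tool(plan=[[[1, 0, 0, -0.7, 0], [1, 0, 0, -0.7, 0], [1, 0, 0, -0.6, 0], [1, 0, 0, 0, 0], [1, 0, 0, 0, 0]]])

```text
clock: 19.72
position: [670.4, 63.3, 89.2]
ee_rot: [0.998, 0.057, 0.0, 0.0]
contact_force: [-1.5, -0.1, -3.8]
gripper_width: 25.3
grasp_force: 59.7
```

>>> drive_tool(plan=[[[1, 0, 0, -0.6, 0], [1, 0, 0, -0.6, 0], [1, 0, 0, 0, 0], [1, 0, 0, 0, 0]]])

```text
clock: 20.05
position: [670.5, 63.3, 89.1]
ee_rot: [0.998, 0.057, 0.0, 0.0]
contact_force: [-4.0, 0.4, 3.0]
gripper_width: 25.5
grasp_force: 60.7
```

Contact. Releasing with a partial opening, since neighbour b is 49 mm away, then moving over drive c.

>>> drive_tool(plan=[[[0.2, 0, 0, 0, 0], [0, 0, 0, 0, 0], [0, 0, 0, 0, 0], [0, 0, 0, 0, 0], [0, 0, 0, 0, 0], [0, 0, 0, 10, 0], [0, 0, 0, 20, 0], [0, 0, 0, 30, 0], [0, 0, 0, 30, 0], [0, 0, 0, 10, 0], [0, 0, 0, 0, 0]]])

```text
clock: 20.97
position: [672.7, 63.7, 192.9]
ee_rot: [0.998, 0.057, 0.004, -0.001]
contact_force: [0.1, -0.2, 0.4]
gripper_width: 42.7
grasp_force: 0.0
```

>>> drive_tool(plan=[[[-0.5, -10, -4, 0, -0.5], [-0.5, -23, -9.5, 0, -1.1], [-0.5, -23, -9.5, 0, -1.1], [-0.5, -23, -9.5, 0, -1.1], [-0.5, -23, -9.5, 0, -1.1], [-0.5, -23, -9.5, 0, -1.1], [-0.5, -23, -9.5, 0, -1.1], [-0.5, -23, -9.5, 0, -1.1], [-0.5, -19, -7, 0, -1.1], [-0.5, -5, -2, 0, 0], [-0.5, 0, 0, 0, 0], [-0.5, 0, 0, 0, 0]]])

```text
clock: 21.97
position: [475.7, -16.0, 187.6]
ee_rot: [1.0, -0.024, 0.0, -0.0]
contact_force: [0.6, 0.5, -0.1]
gripper_width: 64.1
grasp_force: 0.0
```

```bash
python3 -c "from h import *;top()"
```

```text
scene
1789 665.7 123.3 157.1 102.5 28.4 6.8 (459, 209)
1900 669.8 62.0 157.2 103.1 27.2 6.8 (417, 232)
1378 475.8 -16.7 163.0 103.6 26.5 -2.9 (282, 146)
1106 471.6 -96.4 163.0 104.6 20.1 -2.6 (222, 166)
side
829 664.8 124.1 157.1 105.4 26.4 6.8 (193, 155)
800 667.8 63.1 157.1 103.8 26.8 6.8 (240, 150)
1785 474.4 -16.2 162.9 104.3 26.3 -2.9 (340, 220)
1495 470.0 -95.7 162.6 102.8 21.2 -2.8 (414, 214)
```

Both placed drives stand with their tops at 157. Next is drive c.

>>> drive_tool(plan=[[[-0.5, 0, 0, -24, 0], [-0.5, 0, 0, -25, 0], [-0.5, 0, 0, -20, 0], [-0.5, 0, 0, -15, 0], [-0.5, 0, 0, -10, 0], [-0.5, 0, 0, 0, 0], [1, 0, 0, 0, 0], [1, 0, 0, 0, 0], [1, 0, 0, 0, 0], [1, 0, 0, 0, 0], [1, 0, 0, 0, 0], [1, 0, 0, 0, 0], [1, 0, 0, 0, 0], [1, 0, 0, 0, 0]]])

```text
clock: 23.23
position: [476.4, -15.9, 94.8]
ee_rot: [1.0, -0.024, 0.001, -0.0]
contact_force: [0.2, 1.0, 6.1]
gripper_width: 25.3
grasp_force: 60.3
```

>>> drive_tool(plan=[[[1, 0, 0, 5, 0], [1, 0, 0, 10, 0], [1, 0, 0, 15, 0], [1, 0, 0, 15, 0], [1, 0, 0, 20, 0], [1, 0, 0, 25, 0], [1, 0, 0, 25, 0], [1, 0, 0, 25, 0], [1, 0, 0, 15, 0], [1, 0, 0, 0, 0], [1, 0, 0, 0, 0]]])

```text
clock: 24.15
position: [474.1, -15.9, 247.6]
ee_rot: [1.0, -0.025, -0.001, -0.0]
contact_force: [-0.8, -0.2, -5.5]
gripper_width: 25.1
grasp_force: 59.6
```

>>> drive_tool(plan=[[[1, 11, 1, 0, 0.5], [1, 24, 2, 0, 1.1], [1, 24, 2, 0, 1.1], [1, 24, 2, 0, 1.1], [1, 24, 2, 0, 1.1], [1, 24, 2, 0, 1.1], [1, 24, 2, 0, 1.1], [1, 24, 2, 0, 1.1], [1, 18, 2, 0, 0.9], [1, 6, 0.5, 0, 0.2], [1, 0, 0, -20, 0], [1, 0, 0, -25, 0], [1, 0, 0, -25, 0], [1, 0, 0, -12, 0], [1, 0, 0, -3, 0], [1, 0, 0, 0, 0], [1, 0, 0, 0, 0]]])

```text
clock: 25.57
position: [678.7, 1.3, 163.8]
ee_rot: [0.998, 0.057, -0.0, 0.0]
contact_force: [0.2, -0.5, -3.0]
gripper_width: 25.3
grasp_force: 59.4
```

```bash
python3 -c "from h import *;held()" 2>/dev/null
```

```text
pos [678.7   1.3 163.8] w 25.3 yaw 6.5
scene zbottom 87.5
1709 701.3 5.8 232.2 56.8 52.1 15.2 (393, 232)
58 643.9 -13.1 231.7 15.0 4.8 -13.6 (348, 196)
-70 418 x [630.6 729.7] y [-18.2 -10.8  17.3]
-40 508 x [630.8 729.5] y [-18.1 -11.1  17.3]
-10 622 x [630.8 729.6] y [-17.9 -10.5  17. ]
20 413 x [678.4 729.8] y [-12.2  -7.6  17.5]
```

Centred over slot 3. Lowering.

>>> drive_tool(plan=[[[1, 0, 0, -10, 0], [1, 0, 0, -15, 0], [1, 0, 0, -15, 0], [1, 0, 0, -13, 0], [1, 0, 0, -8, 0], [1, 0, 0, -5, 0], [1, 0, 0, -3, 0], [1, 0, 0, -2, 0], [1, 0, 0, -1, 0], [1, 0, 0, -1, 0], [1, 0, 0, 0, 0], [1, 0, 0, 0, 0]]])

```text
clock: 26.67
position: [678.6, 1.4, 91.3]
ee_rot: [0.998, 0.057, 0.0, -0.0]
contact_force: [0.6, -0.5, -3.1]
gripper_width: 25.1
grasp_force: 59.5
```

>>> drive_tool(plan=[[[1, 0, 0, -0.7, 0], [1, 0, 0, -0.7, 0], [1, 0, 0, -0.6, 0], [1, 0, 0, -0.5, 0], [1, 0, 0, 0, 0], [1, 0, 0, 0, 0]]])

```text
clock: 27.17
position: [678.4, 1.3, 88.9]
ee_rot: [0.998, 0.057, 0.0, 0.0]
contact_force: [-1.0, -0.6, -0.3]
gripper_width: 25.5
grasp_force: 60.0
```

>>> drive_tool(plan=[[[1, 0, 0, -0.6, 0], [1, 0, 0, 0, 0], [1, 0, 0, 0, 0]]])

```text
clock: 27.42
position: [678.5, 1.3, 88.9]
ee_rot: [0.998, 0.057, 0.0, 0.0]
contact_force: [-4.3, -0.4, 5.4]
gripper_width: 24.8
grasp_force: 60.6
```

>>> drive_tool(plan=[[[0.2, 0, 0, 0, 0], [0, 0, 0, 0, 0], [0, 0, 0, 0, 0], [0, 0, 0, 0, 0], [0, 0, 0, 0, 0], [0, 0, 0, 10, 0], [0, 0, 0, 20, 0], [0, 0, 0, 30, 0], [0, 0, 0, 30, 0], [0, 0, 0, 10, 0], [0, 0, 0, 0, 0]]])

```text
clock: 28.33
position: [680.7, 1.6, 192.9]
ee_rot: [0.998, 0.057, 0.005, -0.0]
contact_force: [0.4, 0.3, 0.2]
gripper_width: 43.0
grasp_force: 0.0
```

>>> drive_tool(plan=[[[-0.5, -10, -4, 0, -0.5], [-0.5, -24, -11.5, 0, -1.1], [-0.5, -24, -11.5, 0, -1.1], [-0.5, -24, -11.5, 0, -1.1], [-0.5, -24, -11.5, 0, -1.1], [-0.5, -24, -11.5, 0, -1.1], [-0.5, -24, -11.5, 0, -1.1], [-0.5, -24, -11.5, 0, -1.1], [-0.5, -24, -10, 0, -1.1], [-0.5, -5, -3, 0, 0], [-0.5, 0, 0, 0, 0], [-0.5, 0, 0, 0, 0]]])

```text
clock: 29.33
position: [471.5, -96.1, 187.5]
ee_rot: [1.0, -0.025, 0.0, 0.0]
contact_force: [0.7, 0.2, 0.7]
gripper_width: 64.0
grasp_force: 0.0
```

```bash
python3 -c "from h import *;top()"
```

```text
scene
1799 665.9 123.1 157.1 102.7 27.6 6.8 (460, 209)
1896 669.5 61.8 157.3 102.8 26.9 6.9 (417, 232)
2091 677.8 0.4 157.3 102.8 27.1 6.5 (374, 259)
1098 471.8 -96.3 163.1 103.3 20.1 -2.7 (222, 165)
side
827 664.1 124.0 157.1 104.7 26.3 6.8 (193, 155)
798 667.5 63.2 157.1 103.6 26.5 6.9 (240, 150)
750 677.3 1.0 157.0 106.5 26.1 6.3 (286, 144)
1496 470.1 -95.5 162.6 103.0 21.5 -2.2 (414, 214)
```

Three drives stand upright. Next is drive d, the slim one.

>>> drive_tool(plan=[[[-0.5, 0, 0, -24, 0], [-0.5, 0, 0, -25, 0], [-0.5, 0, 0, -20, 0], [-0.5, 0, 0, -15, 0], [-0.5, 0, 0, -10, 0], [-0.5, 0, 0, 0, 0], [1, 0, 0, 0, 0], [1, 0, 0, 0, 0], [1, 0, 0, 0, 0], [1, 0, 0, 0, 0], [1, 0, 0, 0, 0], [1, 0, 0, 0, 0], [1, 0, 0, 0, 0], [1, 0, 0, 0, 0], [1, 0, 0, 0, 0]]])

```text
clock: 30.68
position: [472.6, -96.1, 94.7]
ee_rot: [1.0, -0.024, 0.001, 0.0]
contact_force: [2.1, 0.3, 6.0]
gripper_width: 19.4
grasp_force: 60.1
```

>>> drive_tool(plan=[[[1, 0, 0, 5, 0], [1, 0, 0, 10, 0], [1, 0, 0, 15, 0], [1, 0, 0, 15, 0], [1, 0, 0, 20, 0], [1, 0, 0, 25, 0], [1, 0, 0, 25, 0], [1, 0, 0, 25, 0], [1, 0, 0, 15, 0], [1, 0, 0, 0, 0], [1, 0, 0, 0, 0]]])

```text
clock: 31.6
position: [469.7, -95.7, 247.1]
ee_rot: [1.0, -0.025, -0.002, -0.001]
contact_force: [-0.1, -0.6, -5.7]
gripper_width: 19.1
grasp_force: 59.3
```

>>> drive_tool(plan=[[[1, 12, 2, 0, 0.5], [1, 25, 4.2, 0, 1.1], [1, 25, 4.2, 0, 1.1], [1, 25, 4.2, 0, 1.1], [1, 25, 4.2, 0, 1.1], [1, 25, 4.2, 0, 1.1], [1, 25, 4.2, 0, 1.1], [1, 25, 4.2, 0, 1.1], [1, 20, 3.5, 0, 0.9], [1, 7, 1, 0, 0.2], [1, 0, 0, -20, 0], [1, 0, 0, -25, 0], [1, 0, 0, -25, 0], [1, 0, 0, -12, 0], [1, 0, 0, -3, 0], [1, 0, 0, 0, 0], [1, 0, 0, 0, 0]]])

```text
clock: 33.02
position: [685.5, -60.4, 163.5]
ee_rot: [0.998, 0.057, -0.0, 0.0]
contact_force: [0.1, -0.7, -3.7]
gripper_width: 19.2
grasp_force: 59.1
```

```bash
python3 -c "from h import *;held()" 2>/dev/null
```

```text
pos [685.5 -60.4 163.5] w 19.2 yaw 6.5
scene zbottom 87.8
1548 706.1 -53.7 231.9 59.0 44.7 24.3 (338, 263)
-70 306 x [638.3 736.2] y [-76.5 -69.  -47. ]
-40 391 x [638.9 736.2] y [-76.6 -69.3 -46.5]
-10 442 x [649.3 736.5] y [-75.  -68.1 -47. ]
20 332 x [640.6 736.6] y [-75.7 -66.  -46.1]
```

>>> drive_tool(plan=[[[1, 0, 0, -10, 0], [1, 0, 0, -15, 0], [1, 0, 0, -15, 0], [1, 0, 0, -13, 0], [1, 0, 0, -8, 0], [1, 0, 0, -5, 0], [1, 0, 0, -3, 0], [1, 0, 0, -2, 0], [1, 0, 0, -1, 0], [1, 0, 0, -1, 0], [1, 0, 0, 0, 0], [1, 0, 0, 0, 0]]])

```text
clock: 34.12
position: [685.6, -60.2, 91.2]
ee_rot: [0.998, 0.057, 0.0, 0.0]
contact_force: [-0.8, -1.1, -4.5]
gripper_width: 18.9
grasp_force: 59.1
```

>>> drive_tool(plan=[[[1, 0, 0, -0.7, 0], [1, 0, 0, -0.7, 0], [1, 0, 0, -0.6, 0], [1, 0, 0, -0.5, 0], [1, 0, 0, 0, 0], [1, 0, 0, 0, 0]]])

```text
clock: 34.62
position: [685.4, -60.3, 88.8]
ee_rot: [0.998, 0.057, 0.0, 0.0]
contact_force: [-0.9, -0.0, -1.8]
gripper_width: 19.7
grasp_force: 59.8
```

>>> drive_tool(plan=[[[1, 0, 0, -0.7, 0], [1, 0, 0, 0, 0], [1, 0, 0, 0, 0]]])

```text
clock: 34.87
position: [685.5, -60.4, 88.8]
ee_rot: [0.998, 0.057, 0.0, 0.0]
contact_force: [-3.3, 0.3, 4.3]
gripper_width: 19.2
grasp_force: 60.4
```

>>> drive_tool(plan=[[[0.3, 0, 0, 0, 0], [0.1, 0, 0, 0, 0], [0.1, 0, 0, 0, 0], [0.1, 0, 0, 0, 0], [0.1, 0, 0, 0, 0], [0.1, 0, 0, 10, 0], [0.1, 0, 0, 20, 0], [0.1, 0, 0, 30, 0], [0.1, 0, 0, 30, 0], [0.1, 0, 0, 20, 0], [0.1, 0, 0, 0, 0], [0.1, -20, 0, 0, 0], [0.1, -35, 0, 0, 0], [0.1, -35, 0, 0, 0], [0.1, -35, 0, 0, 0], [0.1, -20, 0, 0, 0], [0.1, 0, 0, 0, 0], [0.1, 0, 0, 0, 0]]])

```text
clock: 36.37
position: [540.0, -60.3, 198.6]
ee_rot: [0.998, 0.057, 0.001, -0.0]
contact_force: [0.2, 0.5, -0.6]
gripper_width: 38.3
grasp_force: 0.0
```

```bash
python3 -c "from h import *;top('pics/end.png')"
```

```text
scene
1800 665.9 123.3 157.2 102.5 28.2 6.1 (459, 209)
1898 669.7 62.1 157.2 102.3 27.0 6.7 (417, 232)
2100 677.9 0.5 157.3 102.9 27.1 6.7 (374, 259)
1773 685.1 -61.1 157.3 102.3 20.6 6.6 (327, 287)
side
830 664.4 124.0 157.1 103.9 26.3 6.6 (193, 155)
804 667.2 63.1 157.1 102.9 26.4 6.6 (240, 150)
754 676.4 0.9 157.0 105.5 26.3 6.9 (286, 144)
584 682.9 -60.1 156.9 103.6 20.4 6.9 (329, 138)
```

View pics/end.png

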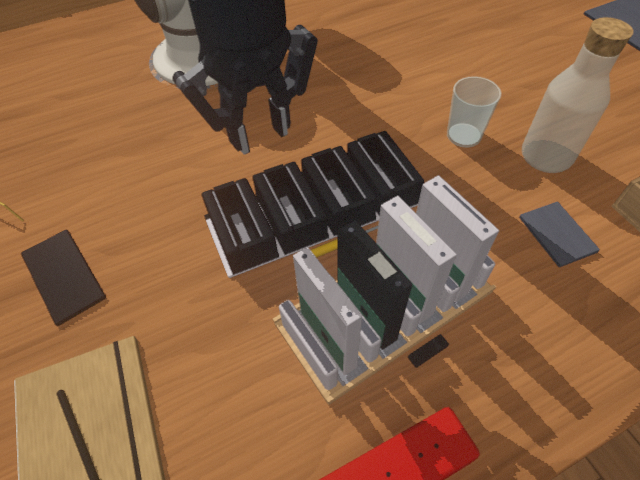

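All four drives stand upright in the rack in bay order b, a, c, d, with tops at (459,209), (417,232), (374,259) and (327,287), all at z = 157. The arm is clear.

```bash
python3 -c "from bench import *;print(job_done())"
```

```text
the job is handed in; nothing more can be done
None
```

All four drives stand upright in the rack in their original left-to-right order (b, a, c, d), each lowered until it touched the base, and the job is handed in at about 36 s; the real fingertips sat about 36 mm short of the stated tool point, so the first grasp closed above the drive and I corrected for that.

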